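# Find the full glaze tin by its weight

## Robot

A 6-joint arm with a two-finger parallel gripper is mounted at the origin on the work surface; the furniture and walls round the work are solid. World frame = base frame: x ahead of the robot, y to its left, z up, the work surface at z = 0. Lengths are in m, angles in rad, forces in N, time in s.
With the tool pointing down it reaches from about 0.35 to 0.875 m from the base axis. Payload 4.2 kg.
Tool frame: the origin (TCP) lies where the fingers leave the gripper's body, on its centre line; the fingertips stand 70 mm ahead of it and the grasp point (between the pads) lies 51 mm ahead of it; z points along the fingers, y is the line along which they close (so a half turn about z gives the same grasp; the last joint's range is limited). The gripper opens to 87 mm and grips with 3 to 60 N. Pads are 19 mm wide; open, the fingers measure 117 mm over their backs; the gripper's body (75 mm by 190 mm) begins 51 mm behind the grasp point.
Start: joints at [1.561, 0.385, 0.008, 0, -1.194, -0.259], TCP at [0.166, 0.603, 0.292] pointing down, gripper open.
Joint ranges: [-3.14, 3.14], [-1.21, 2.06], [-1.07, 1.41], [-3.16, 2.05], [-2.99, -0.16], [-3.1, 3.1]. Speed limits (rad/s): [2.79, 2.79, 3.14, 3.14, 3.14, 3.14].

## Interface

Orientations are given as a unit quaternion [x, y, z, w].
In Python, from station import * gives the robot as it stands.
- The arm moves only by the shell command python3 -m creep 'ROWS'. ROWS is JSON, a list that holds one entry, the list of rows, each a list of 7 numbers: the shift along the world's x, y, z in cm, then the turn, a rotation vector about the world's x, y, z in degrees, then the opening, from 0 (shut) to 1 (fully open). A call has 1 to 12 rows; each row shifts and turns the commanded pose from where the row before left it; what a row does not reach is not made up. A row lasts 1/10 s, in which the tool goes at most 50 mm and 8.59 degrees, less where a joint would pass 70% of its speed; a pose out of reach is approached as far as the arm can. A call with a gripper value outside its range is refused whole. The fingers move at their own pace and stop on an object; the grip force is fixed at half the most. Time passes only in rows, so rows that do not move let the fingers close. It gives the time, the measured TCP pose, the force, the opening and the grip force at its end, in the units of the state.
- observe(): the state, without advancing time (a new reading comes with each control period).
- capture(name): name is "scene" or "top" or "wrist"; returns (picture, depth): 480x640x3 uint8, red, green, blue; 480x640 float32, m along the optical axis (not along the pixel's ray), 0 where there is no reading.
- calibration(name): a dict with "mtx" (3x3 intrinsics, pixels), "R" (3x3) and "t" (3): a world point X has camera coordinates R X + t. Camera axes: x right, y down, z forward; pixel columns grow to the right and rows downward; lengths in m; the calibration is good to about 2 mm. A picture is of the moment at which its call begins: read the wrist's pose just before it. calibration takes no time and is no camera call; for the wrist camera it gives the pose at the moment of the call.
- job_done(): hands the job in; it is judged then, once.
The state is a dict: "time": time; "joint_positions": joint angles; "dq": joint speeds; "tau": joint torques, N m; "tool_pos": TCP position; "eef_rot": TCP orientation; "ft_force": force on the tool from outside, world axes, zero at the start; "moment": the same for the moment, N m; "finger_gap": finger opening in m; "grasp_force": force on a finger pad.
Only numpy, scipy, OpenCV 4.12 (cv2) and the standard library are available. Lean on these libraries where they do the work, as an engineer would, in place of code of your own. Each camera call takes 0.05 s, during which the arm holds its last target. There are 200 camera calls.

## Task

Three identical closed glaze tins stand in a row on a plank, and only one of them is full. Heft them one after the other from left to right (left as the robot sees it), lifting each a few centimetres straight up clear of the plank for a moment and standing it back upright on its own cork spot before the next, then finish holding the heaviest tin upright and still, about 20 cm above the plank, in the gripper; do not let it go. Don't tip a tin over or move the dish, brush and wooden rib.

Things in the scene. Friction and masses are not known exactly. Their poses are not given: they have to be found in the camera images.
- plank: Fixed low wooden plank, 110 (its x) x 350 (its y) x 18 mm high, lying on the table; origin at the centre of its underside, z up, its y along the row of three tins towards the left one. Its yaw and place vary. Three thin round cork spots, 74 mm across and about flush with the top, mark the seats of the tins.
- tin_left_center (a point): Centre (half-way up) of the left (+y end) tin: a closed rigid metal tin, upright cylinder 92 mm high, body 58 mm and lid (top 22 mm) 59 mm across, z along its axis. All three look alike; lids stay on. Unseen contents, which can shift 2 mm, make the weight: the heaviest weighs 0.5 to 0.7 kg, the others 0.12 to 0.26 kg; which is which changes every time.
- tin_mid_center (a point): Centre (half-way up) of the middle tin: a closed rigid metal tin, upright cylinder 92 mm high, body 58 mm and lid (top 22 mm) 59 mm across, z along its axis. All three look alike; lids stay on. Unseen contents, which can shift 2 mm, make the weight: the heaviest weighs 0.5 to 0.7 kg, the others 0.12 to 0.26 kg; which is which changes every time.
- tin_right_center (a point): Centre (half-way up) of the right (-y end) tin: a closed rigid metal tin, upright cylinder 92 mm high, body 58 mm and lid (top 22 mm) 59 mm across, z along its axis. All three look alike; lids stay on. Unseen contents, which can shift 2 mm, make the weight: the heaviest weighs 0.5 to 0.7 kg, the others 0.12 to 0.26 kg; which is which changes every time.
- seat_left (a point): Centre of the left (+y end) cork spot on the plank's top (18 mm above the table); seats are 115 mm apart, the middle one on the plank's centre. The tin stands on it at the start, up to 5 mm off centre.
- seat_mid (a point): Centre of the middle cork spot on the plank's top (18 mm above the table); seats are 115 mm apart, the middle one on the plank's centre. The tin stands on it at the start, up to 5 mm off centre.
- seat_right (a point): Centre of the right (-y end) cork spot on the plank's top (18 mm above the table); seats are 115 mm apart, the middle one on the plank's centre. The tin stands on it at the start, up to 5 mm off centre.
- grey_dish: Bystander: open grey dish, 178 mm across, 53 mm high, on the table beyond the plank; origin at the centre of its underside.
- brush_a: Bystander: thin brush, 160 mm long (its y) and 11 mm thick, lying on the table nearer the robot, left of the plank; origin under its centre.
- wood_rib: Bystander: flat oval wooden rib, 56 x 103 x 16 mm, lying between plank and robot; origin under its centre.
Mind the look-alikes: they are no part of the job. What is shaped like the part that bears tin_right_center but green or purple is not meant.

How it is judged:
On the way, in this order (a step that is already met when the one before it is completed fails the run):
1. the left tin is lifted clear of its seat (2 cm or more) by the gripper (z of tin_left_center in the frame of plank above 0.084 m and contact force between tin_left and the fingers above 1 N and contact force between tin_left and plank below 0.1 N), for 0.2 s.
2. the middle tin is lifted clear of its seat (2 cm or more) by the gripper (z of tin_mid_center in the frame of plank above 0.084 m and contact force between tin_mid and the fingers above 1 N and contact force between tin_mid and plank below 0.1 N), for 0.2 s.
3. the right tin is lifted clear of its seat (2 cm or more) by the gripper (z of tin_right_center in the frame of plank above 0.084 m and contact force between tin_right and the fingers above 1 N and contact force between tin_right and plank below 0.1 N), for 0.2 s.
At the end, for the whole second after the job is handed in: The heaviest tin is held by the fingers with its underside more than 15 cm above the table (and no higher than 37 cm), within 0.35 rad of upright, slower than 5 cm/s and not touching the plank; the other two tins stand upright on the plank within 25 mm of the centres of their own seats, not touched (((distance between fill_full and tin_left_center below 0.06 m and z of tin_left_center in the frame of plank above 0.196 m and angle between tin_left_center's own z axis and vertical below 0.35 rad and height (world z) of tin_left_center below 0.42 m and contact force between tin_left and the fingers above 1 N and contact force between tin_left and plank below 0.1 N and linear speed of tin_left below 0.05 m/s and horizontal distance between tin_mid_center and seat_mid below 0.025 m and angle between each of tin_mid_center, tin_right_center's own z axis and vertical below 0.1 rad and height (world z) of each of tin_mid_center, tin_right_center below 0.074 m and contact force between each of tin_mid, tin_right and the fingers below 0.1 N and horizontal distance between tin_right_center and seat_right below 0.025 m) or (distance between fill_full and tin_mid_center below 0.06 m and z of tin_mid_center in the frame of plank above 0.196 m and angle between tin_mid_center's own z axis and vertical below 0.35 rad and height (world z) of tin_mid_center below 0.42 m and contact force between tin_mid and the fingers above 1 N and contact force between tin_mid and plank below 0.1 N and linear speed of tin_mid below 0.05 m/s and horizontal distance between tin_left_center and seat_left below 0.025 m and angle between each of tin_left_center, tin_right_center's own z axis and vertical below 0.1 rad and height (world z) of each of tin_left_center, tin_right_center below 0.074 m and contact force between each of tin_left, tin_right and the fingers below 0.1 N and horizontal distance between tin_right_center and seat_right below 0.025 m) or (distance between fill_full and tin_right_center below 0.06 m and z of tin_right_center in the frame of plank above 0.196 m and angle between tin_right_center's own z axis and vertical below 0.35 rad and height (world z) of tin_right_center below 0.42 m and contact force between tin_right and the fingers above 1 N and contact force between tin_right and plank below 0.1 N and linear speed of tin_right below 0.05 m/s and horizontal distance between tin_left_center and seat_left below 0.025 m and angle between each of tin_left_center, tin_mid_center's own z axis and vertical below 0.1 rad and height (world z) of each of tin_left_center, tin_mid_center below 0.074 m and contact force between each of tin_left, tin_mid and the fingers below 0.1 N and horizontal distance between tin_mid_center and seat_mid below 0.025 m))); the arm keeps its last pose, push and grip.
It fails at once if a tin is tipped by more than about 35 degrees (angle between any of tin_left_center, tin_mid_center, tin_right_center's own z axis and vertical above 0.6 rad).
It fails at once if the dish, the brush or the wooden rib is moved by more than 3 cm (distance of any of grey_dish, brush_a, wood_rib from where it was at the start of the episode above 0.03 m).
It also fails if it takes over 72 s, if anything falls off the work surface, if the arm or the gripper's body presses on something with over 40 N, if the wrist force passes 120 N, or if a joint passes its speed limit or range.

## Working session

There is one attempt and no reset: what is moved stays moved. The work goes in short steps, Python scripts to look and compute and a shell command to move; the robot and the scene stay as the last step left them, time stands still between calls to the robot, and variables do not carry over. Pictures are saved under pics/ and viewed, at most 10 in all, crops included, and the job is handed in when it is done.

```bash
mkdir -p pics
python3 - <<'E'
from station import *
import cv2,numpy as np
s=observe();print({k:np.round(v,3).tolist() for k,v in s.items()})
for n in("scene","top"):
    p,d=capture(n);cv2.imwrite(f"pics/{n}0.png",p[:,:,::-1]);np.savez(f"{n}0.npz",p=p,d=d)
    c=calibration(n);print(n,np.round(c["mtx"],1).tolist(),np.round(c["R"],3).tolist(),np.round(c["t"],3).tolist())
E
```

```text
{'time': 0.0, 'joint_positions': [1.561, 0.386, 0.007, -0.001, -1.194, -0.259], 'dq': [-0.001, 0.001, 0.001, -0.0, 0.002, -0.0], 'tau': [0.0, -39.067, 18.741, 4.22, 0.011, -0.0], 'tool_pos': [0.166, 0.602, 0.291], 'eef_rot': [0.991, -0.134, -0.0, 0.001], 'ft_force': [0.086, -0.833, -0.695], 'moment': [-0.002, 0.03, -0.032], 'grasp_force': 0.0, 'finger_gap': 0.087}
scene [[550.0, 0.0, 318.7], [0.0, 550.0, 235.2], [0.0, 0.0, 1.0]] [[0.747, -0.665, -0.007], [-0.287, -0.312, -0.906], [0.6, 0.678, -0.424]] [-0.512, 0.172, 1.214]
top [[605.2, 0.0, 331.1], [0.0, 605.2, 235.6], [0.0, 0.0, 1.0]] [[0.022, -1.0, 0.007], [-0.99, -0.023, -0.142], [0.142, -0.004, -0.99]] [-0.173, 0.562, 1.417]
```

View pics/scene0.png

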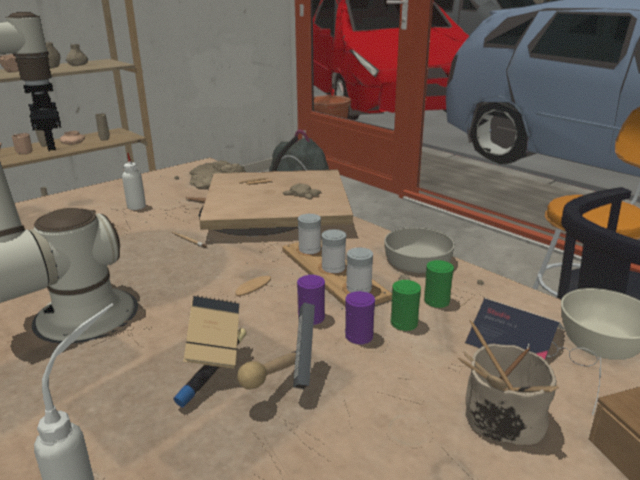

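View pics/top0.png

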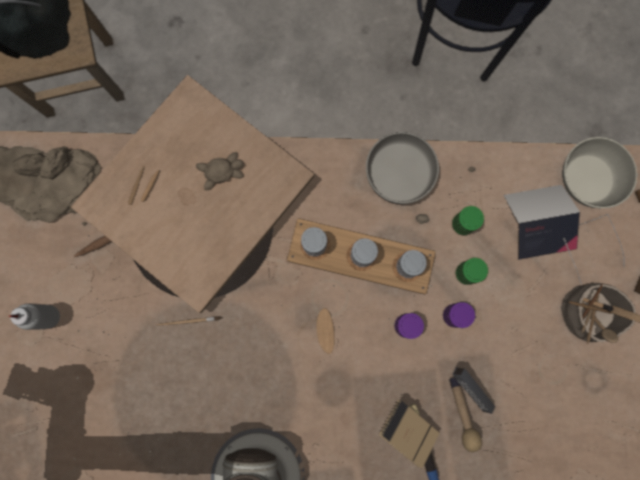

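The top view shows these candidates for the tins:

- **Grey tins on the plank:** (313,242), (364,252) and (412,264).
- **Look-alikes:** green at (469,220) and (473,271), purple at (411,325) and (461,315).

I choose the three grey ones on the plank. A raised board stands to the left of the row, so I'll measure its height too.

```bash
cat > h.py <<'E'
import numpy as np,cv2
from station import *
def P(n):
    c=calibration(n);return c["mtx"]@np.c_[c["R"],c["t"]]
def ray(n,uv,z):
    c=calibration(n);R=c["R"];o=-R.T@c["t"];d=R.T@np.linalg.inv(c["mtx"])@np.array([*uv,1.]);return o+d*(z-o[2])/d[2]
def cloud(n,d):
    c=calibration(n);v,u=np.mgrid[:480,:640]
    q=np.stack([u,v,np.ones_like(u)],-1)@np.linalg.inv(c["mtx"]).T*d[...,None]
    return (q-c["t"])@c["R"]
E
python3 - <<'E'
from h import *
T=np.load("top0.npz");S=np.load("scene0.npz")
# lids: low-saturation blobs in windows
def blobs(p,win,amin):
    x0,y0,x1,y1=win;h=cv2.cvtColor(p,cv2.COLOR_RGB2HSV)[y0:y1,x0:x1]
    m=((h[...,1]<60)&(h[...,2]>90)).astype(np.uint8)
    m=cv2.morphologyEx(m,cv2.MORPH_OPEN,np.ones((3,3)))
    n,_,st,ce=cv2.connectedComponentsWithStats(m)
    return [(ce[i]+[x0,y0],st[i].tolist()) for i in range(1,n) if st[i,4]>amin]
for n,I,w in(("top",T,(290,220,440,290)),("scene",S,(290,205,380,300))):
    for c,s in blobs(I["p"],w,100): print(n,np.round(c,1),s)
h=cv2.cvtColor(T["p"],cv2.COLOR_RGB2HSV)
print("plank hsv",h[270,320],h[285,400],"table",h[300,370],h[320,290],"tin",h[242,313],h[255,314])
ct=cloud("top",T["d"]);cs=cloud("scene",S["d"])
for n,u,v in(("board",250,190),("boardR",305,178),("boardB",215,280),("plank",338,262),("dish",372,160),("lid",313,240),("lid",364,250),("lid",412,262)): print(n,np.round(ct[v,u],3))
for u,v in((309,217),(333,235),(359,255)): print("scene lid",np.round(cs[v,u],3))
big=np.hstack([cv2.resize(T["p"][215:300,280:440],None,fx=2.5,fy=2.5),cv2.resize(S["p"][200:285,280:400],None,fx=2.5,fy=2.5)])
cv2.imwrite("pics/crop.png",big[:,:,::-1])
E
```

```text
top [313.4 239.6] [11, 7, 26, 26, 545]
top [397.2 237. ] [96, 13, 23, 9, 115]
top [364.1 250.8] [61, 18, 27, 26, 561]
top [413.  262.4] [110, 30, 27, 26, 562]
scene [366.9 212.8] [60, 0, 30, 21, 457]
scene [335.7 252.1] [7, 8, 77, 79, 3001]
plank hsv [ 13  75 132] [ 15 106 145] table [ 13  66 143] [ 13  68 138] tin [ 98   8 135] [13 39 79]
board [0.668 0.036 0.067]
boardR [ 0.701 -0.094  0.065]
boardB [0.451 0.109 0.067]
plank [ 0.505 -0.179  0.017]
dish [ 0.763 -0.258  0.013]
lid [ 0.545 -0.119  0.108]
lid [ 0.525 -0.236  0.109]
lid [ 0.499 -0.346  0.109]
scene lid [ 0.544 -0.123  0.112]
scene lid [ 0.517 -0.242  0.11 ]
scene lid [ 0.486 -0.359  0.111]
```

View pics/crop.png

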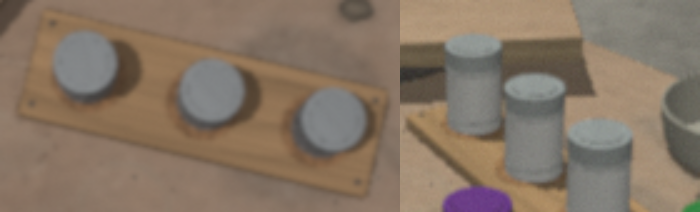

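The crop confirms three grey tins on the plank. The board is only 67 mm high, so it is clear of the gripper.

Run:
```python
from h import *
t=np.array([[313.4,239.6],[364.1,250.8],[413,262.4]]);s=np.array([[309.2,218],[333.6,234],[359.6,252.5]])
X=cv2.triangulatePoints(P("top"),P("scene"),t.T,s.T);X=(X[:3]/X[3]).T
print("tri lids",np.round(X,4))
print("rays z=.11",[np.round(ray("top",u,.11),4).tolist() for u in t])
c=np.array([ray("top",u,.018)[:2] for u in [(298,219),(434.8,251.8),(424.8,293.4),(288,261)]])
print("sides",[np.linalg.norm(c[i]-c[i-1]).round(4) for i in range(4)],"centre",c.mean(0).round(4))
d=(c[0]+c[3]-c[1]-c[2]);y=d/np.linalg.norm(d);print("y dir",y,"yaw",np.degrees(np.arctan2(-y[0],y[1])))
for k in(1,0,-1):print("seat",(c.mean(0)+.115*k*y).round(4))
r=cv2.Rodrigues
from scipy.spatial.transform import Rotation as Q
print(Q.from_quat(observe()["eef_rot"]).as_matrix().round(3))
```

```text
tri lids [[ 0.5465 -0.1199  0.107 ]
 [ 0.5231 -0.2366  0.1089]
 [ 0.4987 -0.3483  0.1093]]
rays z=.11 [[0.5458, -0.1197, 0.11], [0.5226, -0.2362, 0.11], [0.4985, -0.3481, 0.11]]
sides [np.float64(0.1062), np.float64(0.344), np.float64(0.1046), np.float64(0.3403)] centre [ 0.5203 -0.2348]
y dir [0.21101422 0.97748299] yaw -12.18179460551459
seat [ 0.5446 -0.1224]
seat [ 0.5203 -0.2348]
seat [ 0.4961 -0.3472]
[[ 0.964 -0.266 -0.   ]
 [-0.266 -0.964 -0.002]
 [ 0.     0.002 -1.   ]]
```

```bash
python3 -m creep '[[[1.9,-3.61,0,0,0,-4.34,1],[1.9,-3.61,0,0,0,-4.34,1],[1.9,-3.61,0,0,0,-4.34,1],[1.9,-3.61,0,0,0,-4.34,1],[1.9,-3.61,0,0,0,-4.34,1],[1.9,-3.61,0,0,0,-4.34,1],[1.9,-3.61,0,0,0,-4.34,1],[1.9,-3.61,0,0,0,-4.34,1],[1.9,-3.61,0,0,0,-4.34,1],[1.9,-3.61,0,0,0,-4.34,1]]]'
python3 -m creep '[[[1.9,-3.61,0,0,0,-4.34,1],[1.9,-3.61,0,0,0,-4.34,1],[1.9,-3.61,0,0,0,-4.34,1],[1.9,-3.61,0,0,0,-4.34,1],[1.9,-3.61,0,0,0,-4.34,1],[1.9,-3.61,0,0,0,-4.34,1],[1.9,-3.61,0,0,0,-4.34,1],[1.9,-3.61,0,0,0,-4.34,1],[1.9,-3.61,0,0,0,-4.34,1],[1.9,-3.61,0,0,0,-4.34,1],[0,0,0,0,0,0,1],[0,0,0,0,0,0,1]]]'
python3 - <<'E'
from h import *
from scipy.spatial.transform import Rotation as Q
s=observe();print(s["tool_pos"].round(4) if hasattr(s["tool_pos"],'round') else s["tool_pos"]);print(Q.from_quat(s["eef_rot"]).as_matrix().round(3),s["joint_positions"])
c=calibration("wrist");p,d=capture("wrist");cv2.imwrite("pics/w1.png",p[:,:,::-1]);np.savez("w1.npz",p=p,d=d)
pr=P("wrist")
for X in([.5458,-.1197,.11],[.5226,-.2362,.11]):
    q=pr@np.array([*X,1]);print(q[:2]/q[2])
E
```

```text
time: 1.1
tool_pos: [0.3562, 0.2398, 0.2921]
eef_rot: [0.871, -0.492, -0.0, 0.0]
ft_force: [0.3, 0.0, 0.0]
finger_gap: 0.0869
grasp_force: 0.0
time: 2.3
tool_pos: [0.5457, -0.1203, 0.2912]
eef_rot: [-0.627, 0.779, 0.001, -0.001]
ft_force: [-0.0, 0.1, -0.5]
finger_gap: 0.0869
grasp_force: 0.0
[ 0.5457 -0.1203  0.2912]
[[-0.213 -0.977 -0.002]
 [-0.977  0.213  0.   ]
 [ 0.     0.002 -1.   ]] [ 7.29019971e-02  2.74041112e-01 -1.57363652e-01 -4.86521004e-04
 -1.14142281e+00 -2.87508060e-01]
[316.87535959 245.16586781]
[313.92752705  84.18789984]
```

View pics/w1.png

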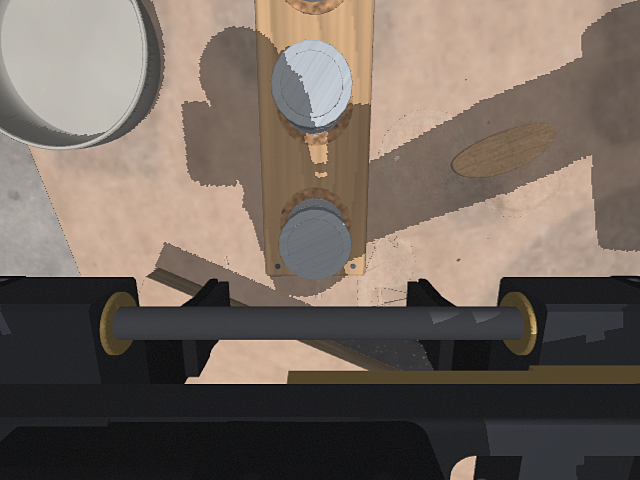

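The wrist view shows the left lid at (315,244) and the middle lid at (312,85). Both are within 2 px of the projected measurements, so I'm going down.

```bash
python3 -m creep '[[[0,0.05,-3,0,0,0,1],[0,0,-3,0,0,0,1],[0,0,-3,0,0,0,1],[0,0,-2.5,0,0,0,1],[0,0,-2,0,0,0,1],[0,0,-1.5,0,0,0,1],[0,0,-0.5,0,0,0,1],[0,0,0,0,0,0,1],[0,0,0,0,0,0,0],[0,0,0,0,0,0,0],[0,0,0,0,0,0,0],[0,0,0,0,0,0,0]]]'
python3 -m creep '[[[0,0,0,0,0,0,0],[0,0,0,0,0,0,0],[0,0,0,0,0,0,0],[0,0,0,0,0,0,0]]]'
```

```text
time: 3.55
tool_pos: [0.5462, -0.119, 0.1378]
eef_rot: [-0.628, 0.778, -0.0, 0.0]
ft_force: [0.8, -0.6, -0.0]
finger_gap: 0.0628
grasp_force: 0.5
time: 3.95
tool_pos: [0.5465, -0.119, 0.1377]
eef_rot: [-0.628, 0.778, -0.001, 0.001]
ft_force: [-0.5, -0.3, 3.8]
finger_gap: 0.0581
grasp_force: 29.8
```

```bash
python3 -m creep '[[[0,0,0.5,0,0,0,0],[0,0,1,0,0,0,0],[0,0,1,0,0,0,0],[0,0,1,0,0,0,0],[0,0,1,0,0,0,0],[0,0,0.5,0,0,0,0],[0,0,0,0,0,0,0],[0,0,0,0,0,0,0],[0,0,0,0,0,0,0],[0,0,0,0,0,0,0],[0,0,0,0,0,0,0],[0,0,0,0,0,0,0]]]'
python3 -m creep '[[[0,0,0,0,0,0,0],[0,0,0,0,0,0,0]]]'
python3 -m creep '[[[0,0,0,0,0,0,0],[0,0,0,0,0,0,0]]]'
python3 -c "
from h import *
p,d=capture('scene');cv2.imwrite('pics/s2.png',cv2.resize(p[180:330,240:440],None,fx=2.5,fy=2.5)[:,:,::-1]);print(observe()['tau'],observe()['ft_force'])"
```

```text
time: 5.15
tool_pos: [0.5459, -0.119, 0.187]
eef_rot: [-0.628, 0.778, 0.0, -0.0]
ft_force: [0.1, -0.2, -1.3]
finger_gap: 0.0579
grasp_force: 29.9
time: 5.35
tool_pos: [0.5459, -0.119, 0.1872]
eef_rot: [-0.628, 0.778, 0.0, -0.0]
ft_force: [-0.1, -0.0, -1.4]
finger_gap: 0.0579
grasp_force: 29.9
time: 5.55
tool_pos: [0.5459, -0.119, 0.1873]
eef_rot: [-0.628, 0.778, -0.0, -0.0]
ft_force: [-0.6, 1.0, -1.2]
finger_gap: 0.0581
grasp_force: 29.9
[-5.07025675e-05 -3.61620891e+01  1.62304294e+01  3.72464508e+00
  1.35802836e-02 -4.40049507e-05] [-0.38789581 -0.26520535 -2.168246  ]
```

View pics/s2.png

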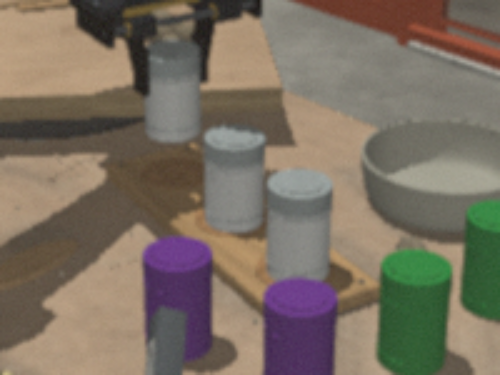

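The left tin hangs upright and clear of the plank, and it is light (about 1.4 N). I'm lowering and releasing it.

```bash
python3 -m creep '[[[0,0,-1,0,0,0,0],[0,0,-1,0,0,0,0],[0,0,-1,0,0,0,0],[0,0,-1,0,0,0,0],[0,0,-0.5,0,0,0,0],[0,0,-0.3,0,0,0,0],[0,0,-0.2,0,0,0,0],[0,0,0,0,0,0,0],[0,0,0,0,0,0,0],[0,0,0,0,0,0,0]]]'
python3 -m creep '[[[0,0,0,0,0,0,1],[0,0,0,0,0,0,1],[0,0,0,0,0,0,1],[0,0,0,0,0,0,1],[0,0,0,0,0,0,1],[0,0,0,0,0,0,1]]]'
```

```text
time: 6.6
tool_pos: [0.5459, -0.119, 0.1377]
eef_rot: [-0.628, 0.778, -0.0, 0.0]
ft_force: [-1.4, -0.1, 2.4]
finger_gap: 0.0579
grasp_force: 29.9
time: 7.2
tool_pos: [0.546, -0.1189, 0.1372]
eef_rot: [-0.628, 0.778, -0.0, 0.0]
ft_force: [1.1, 0.2, -0.2]
finger_gap: 0.0863
grasp_force: 0.0
```

Next, up and over to the middle tin.

```bash
python3 -m creep '[[[0,0,2,0,0,0,1],[0,0,4,0,0,0,1],[0,0,4,0,0,0,1],[-0.45,-2.35,0,0,0,0,1],[-0.5,-2.35,0,0,0,0,1],[-0.45,-2.35,0,0,0,0,1],[-0.5,-2.35,0,0,0,0,1],[-0.45,-2.35,0,0,0,0,1],[0,0,0,0,0,0,1],[0,0,0,0,0,0,1]]]'
python3 - <<'E'
from h import *
print(observe()["tool_pos"]);pr=P("wrist");p,d=capture("wrist");cv2.imwrite("pics/w2.png",p[:,:,::-1])
for X in([.5226,-.2362,.11],[.4985,-.3481,.11]):
    q=pr@np.array([*X,1]);print(q[:2]/q[2])
E
```

```text
time: 8.2
tool_pos: [0.5223, -0.2367, 0.2371]
eef_rot: [-0.627, 0.779, 0.0, 0.0]
ft_force: [0.1, -0.5, 0.2]
finger_gap: 0.0872
grasp_force: 0.0
[ 0.52225608 -0.23668921  0.23708017]
[317.13862481 266.17966539]
[316.57713263  74.22952301]
```

View pics/w2.png

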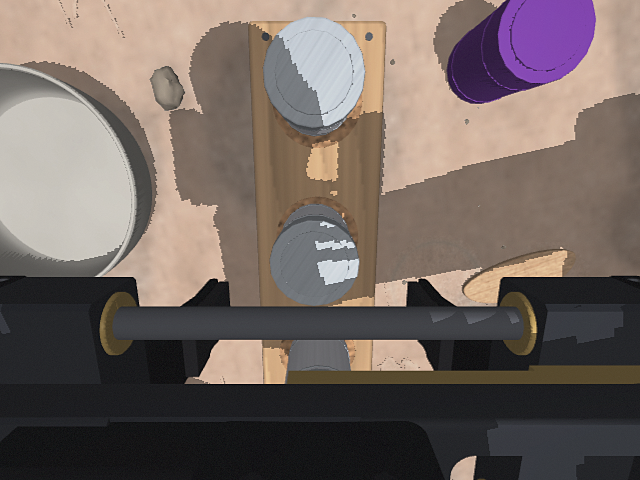

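The middle lid is at (315,262) and the right lid at (314,73), both as predicted. The left tin is upright behind them. Next I grip and lift the middle one.

```bash
python3 -m creep '[[[0,0,-3,0,0,0,1],[0,0,-3,0,0,0,1],[0,0,-2.5,0,0,0,1],[0,0,-1.2,0,0,0,1],[0,0,-0.3,0,0,0,1],[0,0,0,0,0,0,0],[0,0,0,0,0,0,0],[0,0,0,0,0,0,0],[0,0,0,0,0,0,0],[0,0,0,0,0,0,0],[0,0,0,0,0,0,0],[0,0,0,0,0,0,0]]]'
python3 -m creep '[[[0,0,0,0,0,0,0],[0,0,0,0,0,0,0]]]'
python3 -m creep '[[[0,0,0.5,0,0,0,0],[0,0,1,0,0,0,0],[0,0,1,0,0,0,0],[0,0,1,0,0,0,0],[0,0,1,0,0,0,0],[0,0,0.5,0,0,0,0],[0,0,0,0,0,0,0],[0,0,0,0,0,0,0],[0,0,0,0,0,0,0],[0,0,0,0,0,0,0],[0,0,0,0,0,0,0],[0,0,0,0,0,0,0]]]'
python3 -m creep '[[[0,0,0,0,0,0,0],[0,0,0,0,0,0,0]]]'
python3 -m creep '[[[0,0,0,0,0,0,0],[0,0,0,0,0,0,0]]]'
```

```text
time: 9.45
tool_pos: [0.5238, -0.2368, 0.1384]
eef_rot: [-0.628, 0.778, -0.002, 0.001]
ft_force: [2.9, -0.5, 4.1]
finger_gap: 0.0579
grasp_force: 30.2
time: 9.65
tool_pos: [0.5239, -0.2368, 0.1384]
eef_rot: [-0.628, 0.778, -0.002, 0.001]
ft_force: [4.0, -0.5, 5.4]
finger_gap: 0.0581
grasp_force: 30.2
time: 10.85
tool_pos: [0.5224, -0.2364, 0.187]
eef_rot: [-0.628, 0.778, 0.0, -0.0]
ft_force: [0.3, -0.4, -6.9]
finger_gap: 0.0578
grasp_force: 30.0
time: 11.05
tool_pos: [0.5224, -0.2365, 0.1872]
eef_rot: [-0.628, 0.778, 0.0, -0.0]
ft_force: [-1.1, 0.7, -7.3]
finger_gap: 0.0579
grasp_force: 30.0
time: 11.25
tool_pos: [0.5225, -0.2365, 0.1872]
eef_rot: [-0.628, 0.778, 0.0, -0.0]
ft_force: [0.1, 0.3, -6.2]
finger_gap: 0.0579
grasp_force: 30.0
```

The middle tin reads about 6.8 N, so it is the heavy one. I'm putting it back.

```bash
python3 -m creep '[[[0,0,-1,0,0,0,0],[0,0,-1,0,0,0,0],[0,0,-1,0,0,0,0],[0,0,-1,0,0,0,0],[0,0,-0.5,0,0,0,0],[0,0,-0.3,0,0,0,0],[0,0,-0.2,0,0,0,0],[0,0,0,0,0,0,0],[0,0,0,0,0,0,0],[0,0,0,0,0,0,0]]]'
python3 -m creep '[[[0,0,0,0,0,0,1],[0,0,0,0,0,0,1],[0,0,0,0,0,0,1],[0,0,0,0,0,0,1],[0,0,0,0,0,0,1],[0,0,0,0,0,0,1]]]'
python3 -m creep '[[[0,0,2,0,0,0,1],[0,0,4,0,0,0,1],[0,0,4,0,0,0,1],[-0.5,-2.25,0,0,0,0,1],[-0.5,-2.25,0,0,0,0,1],[-0.5,-2.25,0,0,0,0,1],[-0.45,-2.25,0,0,0,0,1],[-0.45,-2.25,0,0,0,0,1],[0,0,0,0,0,0,1],[0,0,0,0,0,0,1]]]'
python3 - <<'E'
from h import *
print(observe()["tool_pos"]);pr=P("wrist");p,d=capture("wrist");q=capture("scene")[0]
cv2.imwrite("pics/w3.png",np.hstack([cv2.resize(p,(400,300)),cv2.resize(q[180:330,240:440],(400,300))])[:,:,::-1])
for X in([.5226,-.2362,.11],[.4985,-.3481,.11]):
    q=pr@np.array([*X,1]);print(q[:2]/q[2])
E
```

```text
time: 12.25
tool_pos: [0.5223, -0.2365, 0.1383]
eef_rot: [-0.628, 0.778, -0.0, -0.0]
ft_force: [-3.2, 2.0, 4.3]
finger_gap: 0.0581
grasp_force: 30.0
time: 12.85
tool_pos: [0.5227, -0.2365, 0.1372]
eef_rot: [-0.628, 0.778, -0.0, 0.0]
ft_force: [1.0, 1.0, -1.0]
finger_gap: 0.0864
grasp_force: 0.0
time: 13.85
tool_pos: [0.4982, -0.3492, 0.2369]
eef_rot: [-0.628, 0.779, 0.0, -0.0]
ft_force: [-0.3, 0.8, -0.2]
finger_gap: 0.0869
grasp_force: 0.0
[ 0.49822414 -0.34915961  0.23693252]
[317.80499878 416.56081481]
[317.40890482 267.01279374]
```

View pics/w3.png

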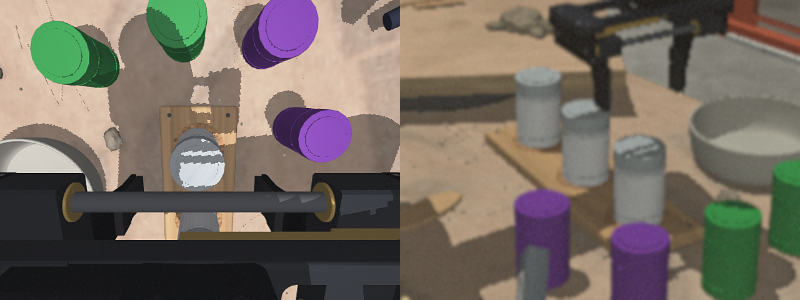

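The right lid is at about (315,262) in full pixels, centred between the fingers. Both other tins stand upright. I'm hefting the right one.

```bash
python3 -m creep '[[[0,0,-3,0,0,0,1],[0,0,-3,0,0,0,1],[0,0,-2.5,0,0,0,1],[0,0,-1.2,0,0,0,1],[0,0,-0.3,0,0,0,1],[0,0,0,0,0,0,0],[0,0,0,0,0,0,0],[0,0,0,0,0,0,0],[0,0,0,0,0,0,0],[0,0,0,0,0,0,0],[0,0,0,0,0,0,0],[0,0,0,0,0,0,0]]]'
python3 -m creep '[[[0,0,0,0,0,0,0],[0,0,0,0,0,0,0]]]'
python3 -m creep '[[[0,0,0.5,0,0,0,0],[0,0,1,0,0,0,0],[0,0,1,0,0,0,0],[0,0,1,0,0,0,0],[0,0,1,0,0,0,0],[0,0,0.5,0,0,0,0],[0,0,0,0,0,0,0],[0,0,0,0,0,0,0],[0,0,0,0,0,0,0],[0,0,0,0,0,0,0],[0,0,0,0,0,0,0],[0,0,0,0,0,0,0]]]'
python3 -m creep '[[[0,0,0,0,0,0,0],[0,0,0,0,0,0,0]]]'
```

```text
time: 15.15
tool_pos: [0.499, -0.3493, 0.1381]
eef_rot: [-0.628, 0.778, -0.001, 0.0]
ft_force: [1.5, 0.6, 2.3]
finger_gap: 0.0578
grasp_force: 30.0
time: 15.35
tool_pos: [0.4991, -0.3493, 0.1381]
eef_rot: [-0.628, 0.778, -0.001, 0.0]
ft_force: [0.7, -0.5, 5.5]
finger_gap: 0.058
grasp_force: 29.9
time: 16.55
tool_pos: [0.4984, -0.3489, 0.187]
eef_rot: [-0.628, 0.778, 0.0, -0.0]
ft_force: [0.2, -0.5, -1.9]
finger_gap: 0.0583
grasp_force: 30.1
time: 16.75
tool_pos: [0.4984, -0.349, 0.1872]
eef_rot: [-0.628, 0.778, 0.0, -0.0]
ft_force: [0.1, 0.1, -1.3]
finger_gap: 0.0576
grasp_force: 30.1
```

The right tin is light, so the middle one is the heaviest. I'm putting the right one back and returning to the middle (shift from here: +2.4, +11.25 cm).

```bash
python3 -m creep '[[[0,0,-1,0,0,0,0],[0,0,-1,0,0,0,0],[0,0,-1,0,0,0,0],[0,0,-1,0,0,0,0],[0,0,-0.5,0,0,0,0],[0,0,-0.3,0,0,0,0],[0,0,-0.2,0,0,0,0],[0,0,0,0,0,0,0],[0,0,0,0,0,0,0],[0,0,0,0,0,0,0]]]'
python3 -m creep '[[[0,0,0,0,0,0,1],[0,0,0,0,0,0,1],[0,0,0,0,0,0,1],[0,0,0,0,0,0,1],[0,0,0,0,0,0,1],[0,0,0,0,0,0,1]]]'
python3 -m creep '[[[0,0,2,0,0,0,1],[0,0,4,0,0,0,1],[0,0,4,0,0,0,1],[0.5,2.25,0,0,0,0,1],[0.5,2.25,0,0,0,0,1],[0.5,2.25,0,0,0,0,1],[0.45,2.25,0,0,0,0,1],[0.45,2.25,0,0,0,0,1],[0,0,0,0,0,0,1],[0,0,0,0,0,0,1]]]'
python3 -m creep '[[[0,0,-3,0,0,0,1],[0,0,-3,0,0,0,1],[0,0,-2.5,0,0,0,1],[0,0,-1.2,0,0,0,1],[0,0,-0.3,0,0,0,1],[0,0,0,0,0,0,0],[0,0,0,0,0,0,0],[0,0,0,0,0,0,0],[0,0,0,0,0,0,0],[0,0,0,0,0,0,0],[0,0,0,0,0,0,0],[0,0,0,0,0,0,0]]]'
python3 -m creep '[[[0,0,0,0,0,0,0],[0,0,0,0,0,0,0]]]'
```

```text
time: 17.75
tool_pos: [0.4983, -0.349, 0.138]
eef_rot: [-0.628, 0.778, -0.0, -0.0]
ft_force: [-2.2, 1.4, 4.6]
finger_gap: 0.058
grasp_force: 30.0
time: 18.35
tool_pos: [0.4985, -0.349, 0.1371]
eef_rot: [-0.628, 0.778, -0.0, 0.0]
ft_force: [-0.0, -0.2, -0.2]
finger_gap: 0.0861
grasp_force: 0.0
time: 19.35
tool_pos: [0.5226, -0.2362, 0.2374]
eef_rot: [-0.628, 0.778, -0.0, 0.0]
ft_force: [0.5, -0.6, -0.4]
finger_gap: 0.0871
grasp_force: 0.0
time: 20.55
tool_pos: [0.5225, -0.2365, 0.138]
eef_rot: [-0.628, 0.778, -0.0, 0.0]
ft_force: [-2.1, 1.4, 5.7]
finger_gap: 0.0581
grasp_force: 29.8
time: 20.75
tool_pos: [0.5225, -0.2365, 0.138]
eef_rot: [-0.628, 0.778, -0.0, 0.0]
ft_force: [-2.1, 0.9, 6.5]
finger_gap: 0.0586
grasp_force: 29.8
```

```bash
python3 -m creep '[[[0,0,0.5,0,0,0,0],[0,0,1,0,0,0,0],[0,0,2,0,0,0,0],[0,0,2,0,0,0,0],[0,0,2,0,0,0,0],[0,0,2,0,0,0,0],[0,0,2,0,0,0,0],[0,0,2,0,0,0,0],[0,0,2,0,0,0,0],[0,0,2,0,0,0,0],[0,0,1.5,0,0,0,0],[0,0,1,0,0,0,0]]]'
python3 -m creep '[[[0,0,0,0,0,0,0],[0,0,0,0,0,0,0],[0,0,0,0,0,0,0],[0,0,0,0,0,0,0],[0,0,0,0,0,0,0],[0,0,0,0,0,0,0],[0,0,0,0,0,0,0],[0,0,0,0,0,0,0],[0,0,0,0,0,0,0],[0,0,0,0,0,0,0]]]'
python3 - <<'E'
from h import *
q=capture("scene")[0];t=capture("top")[0]
cv2.imwrite("pics/end.png",np.hstack([cv2.resize(q[130:330,240:440],(400,400)),cv2.resize(t[160:320,270:470],(400,400))])[:,:,::-1])
E
```

```text
time: 21.95
tool_pos: [0.5222, -0.2362, 0.3377]
eef_rot: [-0.628, 0.778, 0.0, 0.0]
ft_force: [-0.0, -0.3, -6.8]
finger_gap: 0.058
grasp_force: 30.0
time: 22.95
tool_pos: [0.5224, -0.2365, 0.3373]
eef_rot: [-0.628, 0.778, -0.0, 0.0]
ft_force: [-0.7, 0.1, -7.2]
finger_gap: 0.0579
grasp_force: 30.0
```

View pics/end.png

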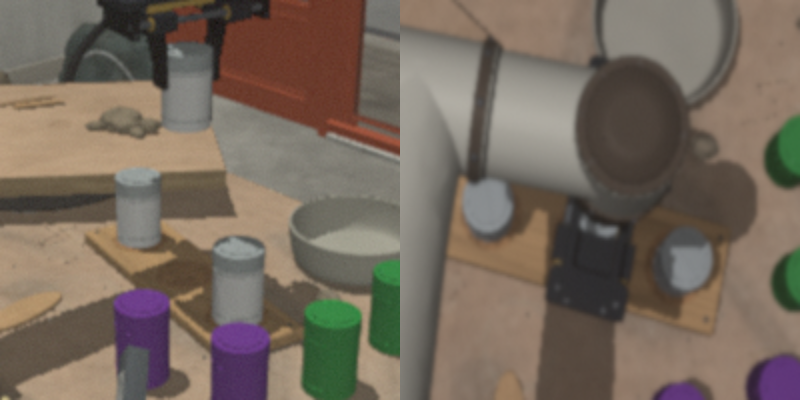

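The middle tin is held upright, and the other two stand on their spots at crop pixels (138,208) and (238,282).

```bash
python3 -c "from station import *;print(job_done())"
```

```text
the job is handed in; nothing more can be done
None
```

I hefted all three tins from left to right and handed the job in. The middle one is the heaviest (about 0.7 kg) and is held upright and still about 20 cm above the plank. The left and right tins stand upright back on their cork spots. No verdict came back from the judging.

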